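Press open the red and the silver bead box

ROBOT

A 7-joint arm with a two-finger parallel gripper is mounted at the origin on the work surface. World frame = base frame: x ahead of the robot, y to its left, z up, the work surface at z = 0. Lengths are in mm, angles in rad, forces in N, time in s.
With the tool pointing down it reaches from about 400 to 875 mm from the base axis. Payload 4.4 kg.
Tool frame: the origin (TCP) lies at the very end of the fingers, on their centre line; the grasp point (between the pads) lies 19 mm behind it; z points along the fingers, y is the direction in which the jaws open and shut (so a half turn about z gives the same grasp; the last joint's range is limited). The gripper opens to 85 mm and grips with 20 to 120 N. Pads are 22 mm wide; open, the fingers measure 114 mm over their backs; the gripper's body (76 mm by 85 mm) begins 54 mm behind the grasp point. The pads swing forward as they close: fully open they stand 13 mm farther back than shut.
Start: joints at [1.15, 0.628, 0.038, 1.517, -0.027, 0.996, -0.02], TCP at [225.84, -609.52, 231.313] pointing down, gripper open.
Joint ranges: [-3.06, 3.06], [-0.37, 2.12], [-1.25, 1.32], [0.18, 2.47], [-1.1, 4.24], [0.23, 1.98], [-2.94, 2.94]. Speed limits (rad/s): [2.57, 2.57, 3.14, 3.14, 3.14, 3.14, 3.14].

INTERFACE

Orientations are given as [roll, pitch, yaw] about the fixed x, y, z axes, in that order (R = Rz(yaw) Ry(pitch) Rx(roll)).
In Python, from cell import ctrl gives the robot as it stands.
- The arm moves only by the shell command python3 -m crank 'ROWS' [OPENING]. ROWS is JSON, a list that holds one entry, the list of rows, each a list of 6 numbers: the shift along the tool's x, y, z in units of 30 mm (1.0 is 30 mm), then the turn, a rotation vector about the tool's x, y, z in units of 6 degrees (1.0 is 6 degrees). In form: [[[tx, ty, tz, rx, ry, rz], ...]]. A call has 1 to 12 rows; each row shifts and turns the pose as measured when the row begins, along the tool's axes as they then stand; what a row does not reach is not made up. A row lasts 1/12 s, in which the tool goes at most 41.7 mm and 7.16 degrees, less where a joint would pass 70% of its speed; a pose out of reach is approached as far as the arm can. A call is refused whole if a number of a shift passes 1 or a number of a turn 1, either way. A call with a gripper value outside its range is refused whole. OPENING is the gripper command: -1 is fully open, 1 is shut, values between are in proportion, set as the call begins (- or left out, the last holds). The fingers move at their own pace and stop on an object; the grip force is fixed at half the most. Time passes only in rows, so rows that do not move let the fingers close. It gives the time, the measured TCP pose, the force and the opening at its end, in the units of the state.
- ctrl.read_state(): the state, without advancing time (a new reading comes with each control period).
- ctrl.get_image(name): name is "side" or "top" or "wrist"; returns a dict with "color" (480x640x3 uint8, red, green, blue), "depth" (480x640 float32, mm along the optical axis (not along the pixel's ray), 0 where there is no reading), "camera_matrix" (3x3 intrinsics, pixels), "k1" (the pictures are not rectified: a ray, as slopes to the right and down, at radius r is drawn at 1 + k1 r^2 times it, then the intrinsics apply), "R" (3x3) and "t" (3): a world point X has camera coordinates R X + t. Camera axes: x right, y down, z forward; pixel columns grow to the right and rows downward; lengths in mm; the calibration is good to about 2 mm. A picture is of the moment at which its call begins.
- ctrl.finish_job(): hands the job in, once; it reports no verdict.
Trained networks look in a picture, given as the dict that the camera call returned (one of the last four; its "shot" number tells which), for a name from the list of things; names that differ only in an ending like _2 or _b are one class to them, and where a whole thing is asked for, a point or a joint stands for the part that bears it (a point fixed in the world has none). Each returns a list of dicts, best first, with "conf" (0 to 1); they miss things now and then, are a little off and sometimes report something else, mostly with a low value. They report only what shows in the picture. A call takes as long as a camera call. They do not tell look-alikes from the thing itself.
- ctrl.search_frame(query, picture): "extent" ([centre column, centre row, width, height] in pixels, round what is visible of it).
The state is a dict: "clock": time; "qpos": joint angles; "qd": joint speeds; "tau": joint torques, N m; "eef_pos": TCP position; "tool_rot": TCP orientation; "force": force on the tool from outside, world axes, zero at the start; "torque": the same for the moment, N m; "width": finger opening in mm.
Only numpy, scipy, OpenCV 4.12 (cv2) and the standard library are available. Lean on these libraries where they do the work, as an engineer would, in place of code of your own. Each camera call takes 0.05 s, during which the arm holds its last target. There are 200 camera calls.

TASK

I am about to string a bracelet of red beads and silver spacers: open those two bead boxes, the ones with the red and the silver sample bead on their lids. With a fingertip, press the free end of each lid lightly in until its touch catch lets go, then let it spring ajar by itself; do not lift the lids any further. Leave the turquoise and the green box shut and the jar, bowl, pliers and spool where they are.

Things in the scene. Friction and masses are not known exactly. Their poses are not given: they have to be found in the camera images.
- rack: Low dark wooden rack, fixed to the bench, 184 mm deep (x) by 404 mm wide (y), rim 36 mm high; origin on the bench under its middle, x from the lids' free ends (robot's side) to their hinges (far side). Four fixed brown bead boxes of 160 x 92 mm stand in it side by side, 95 mm apart along y, in any order; tops of the shut lids 91 mm above the bench.
- red_lid (a joint): Angle (rad) of the lid with the matt red sample bead, growing as its free end rises: about 0.003 shut and latched, 0.22 sprung ajar (free end 34 mm up), negative pressed in. Its push-push catch trips at -0.022 or lower (3 mm in at the press spot; stop at 3.7 mm, -0.0275): let go and the lid springs ajar in 0.5 s. A press under 2 mm leaves it latched; a second full press latches it shut again.
- red_press (a point): Press spot on the lid with the matt red sample bead: a dark 20 mm ring flush in the lid's top, on its centre line, 20 mm from the free end, 136 mm from the hinge; the point is on the surface and moves with the lid; axes as the rack's while shut. Pale lid 152 x 88 x 8 mm, catch under its free end. Pressing in takes 3.3 to 4.5 N here; the freed lid follows a retreating finger with up to 3.5 N.
- red_sample (a point): Top of the matt red sample bead, 30 mm across, fixed on the lid near the hinge (34 mm from the hinge line, 102 mm from the press spot) and standing 13 mm proud of it: it shows what the box holds.
- silver_lid (a joint): Angle (rad) of the lid with the bright silver sample bead, growing as its free end rises: about 0.003 shut and latched, 0.22 sprung ajar (free end 34 mm up), negative pressed in. Its push-push catch trips at -0.022 or lower (3 mm in at the press spot; stop at 3.7 mm, -0.0275): let go and the lid springs ajar in 0.5 s. A press under 2 mm leaves it latched; a second full press latches it shut again.
- silver_press (a point): Press spot on the lid with the bright silver sample bead: a dark 20 mm ring flush in the lid's top, on its centre line, 20 mm from the free end, 136 mm from the hinge; the point is on the surface and moves with the lid; axes as the rack's while shut. Pale lid 152 x 88 x 8 mm, catch under its free end. Pressing in takes 3.3 to 4.5 N here; the freed lid follows a retreating finger with up to 3.5 N.
- silver_sample (a point): Top of the bright silver sample bead, 30 mm across, fixed on the lid near the hinge (34 mm from the hinge line, 102 mm from the press spot) and standing 13 mm proud of it: it shows what the box holds.
- turquoise_lid (a joint): Angle (rad) of the lid with the turquoise blue sample bead, growing as its free end rises: about 0.003 shut and latched, 0.22 sprung ajar (free end 34 mm up), negative pressed in. Its push-push catch trips at -0.022 or lower (3 mm in at the press spot; stop at 3.7 mm, -0.0275): let go and the lid springs ajar in 0.5 s. A press under 2 mm leaves it latched; a second full press latches it shut again.
- turquoise_press (a point): Press spot on the lid with the turquoise blue sample bead: a dark 20 mm ring flush in the lid's top, on its centre line, 20 mm from the free end, 136 mm from the hinge; the point is on the surface and moves with the lid; axes as the rack's while shut. Pale lid 152 x 88 x 8 mm, catch under its free end. Pressing in takes 3.3 to 4.5 N here; the freed lid follows a retreating finger with up to 3.5 N.
- turquoise_sample (a point): Top of the turquoise blue sample bead, 30 mm across, fixed on the lid near the hinge (34 mm from the hinge line, 102 mm from the press spot) and standing 13 mm proud of it: it shows what the box holds.
- green_lid (a joint): Angle (rad) of the lid with the dark green sample bead, growing as its free end rises: about 0.003 shut and latched, 0.22 sprung ajar (free end 34 mm up), negative pressed in. Its push-push catch trips at -0.022 or lower (3 mm in at the press spot; stop at 3.7 mm, -0.0275): let go and the lid springs ajar in 0.5 s. A press under 2 mm leaves it latched; a second full press latches it shut again.
- green_press (a point): Press spot on the lid with the dark green sample bead: a dark 20 mm ring flush in the lid's top, on its centre line, 20 mm from the free end, 136 mm from the hinge; the point is on the surface and moves with the lid; axes as the rack's while shut. Pale lid 152 x 88 x 8 mm, catch under its free end. Pressing in takes 3.3 to 4.5 N here; the freed lid follows a retreating finger with up to 3.5 N.
- green_sample (a point): Top of the dark green sample bead, 30 mm across, fixed on the lid near the hinge (34 mm from the hinge line, 102 mm from the press spot) and standing 13 mm proud of it: it shows what the box holds.
- jar: Loose clear jar with orange, white and yellow beads and a cork lid, 56 mm diameter, 75 mm high, beside the rack; origin at the centre of its underside, z up.
- bowl: Loose white ceramic bowl, 84 mm across, 32 mm high, beside the rack; origin at the centre of its underside, z up.
- pliers: Loose blue-handled pliers lying flat in front of the rack, 130 mm long, 64 mm wide, 12 mm high; origin on the bench under the pivot, x towards the jaws.
- spool: Loose empty wooden spool standing behind the rack, 40 mm diameter, 50 mm high; origin at the centre of its underside, z up.
Things that resemble listed ones, but are neither listed nor needed, are in the scene too. There is more than one size of the spool; the one meant has the size given above.

How it is judged:
By the outcome, as a careful person would: the job done as asked, in the order asked, and still so for the second after the job is handed in, with the robot touching nothing.
It also fails if it takes over 38 s, if anything falls off the work surface, if the arm or the gripper's body presses on something with over 40 N, if the wrist force passes 120 N, or if a joint passes its speed limit or range.

## Working session

There is one attempt and no reset: what is moved stays moved. The work goes in short steps, Python scripts to look and compute and a shell command to move; the robot and the scene stay as the last step left them, time stands still between calls to the robot, and variables do not carry over. Pictures are saved under pics/ and viewed, about 8 in all and at most 12, crops included, and the job is handed in when it is done.

```bash
mkdir -p pics
cat > h.py <<'E'
import numpy as np, cv2
from cell import ctrl
def world(p,u,v,z=None):
    """pixel -> world; by depth, or on plane z"""
    K=p["camera_matrix"];xd=np.array([(u-K[0][2])/K[0][0],(v-K[1][2])/K[1][1]])
    s=xd.copy()
    for _ in range(20): s=xd/(1+p["k1"]*(s@s))
    R=np.array(p["R"]);t=np.array(p["t"]);d=np.array([*s,1])
    if z is None: k=np.median(p["depth"][int(v)-1:int(v)+2,int(u)-1:int(u)+2])
    else: k=(z+R.T[2]@t)/(R.T[2]@d)
    return R.T@(k*d-t)
def save(p,n): cv2.imwrite(f"pics/{n}.png",p["color"][:,:,::-1])
E
python3 - <<'E'
from h import *
s=ctrl.read_state();print(s)
for n in("top","side"):
    p=ctrl.get_image(n);save(p,n+"0")
    for c in["red","silver","turquoise","green"]:
        for k in("_sample","_press"):
            for f in ctrl.search_frame(c+k,p)[:4]:
                e=f["extent"];print(n,c+k,round(f["conf"],2),np.round(e),np.round(world(p,e[0],e[1])))
E
```

```text
{'clock': 0.0, 'qpos': array([ 1.15023251,  0.62938971,  0.03843955,  1.5183471 , -0.02703146,
        0.99627537, -0.02002958]), 'qd': array([-0.00216237,  0.00084793, -0.00045309, -0.00046058, -0.00082118,
        0.00043388, -0.00015103]), 'tau': array([-3.03784700e-04, -5.63411415e+01,  1.22629479e+00, -1.93449408e+01,
        1.11411506e-02,  1.04032375e-02,  1.58858211e-05]), 'eef_pos': array([ 225.61519864, -608.93717793,  230.36746031]), 'tool_rot': array([-3.13969075e+00, -8.92417284e-07,  3.54719533e-01]), 'force': array([-0.53679349, -0.12190247, -0.14931521]), 'torque': array([ 0.03344055, -0.00029437, -0.00133036]), 'width': 85.11916089161718}
top red_sample 0.92 [185. 298.  63.  94.] [549. 228.  89.]
top red_press 0.65 [183. 298.  62.  94.] [549. 231.  90.]
top silver_sample 0.61 [237. 288.  63.  93.] [548. 137.  89.]
top silver_sample 0.39 [349. 268.  73.  94.] [548. -55.  89.]
top silver_press 0.68 [239. 289.  61.  92.] [547. 134.  89.]
top silver_press 0.43 [294. 278.  66.  91.] [547.  40.  90.]
top turquoise_sample 0.85 [348. 270.  71.  94.] [544. -53.  89.]
top tur
[... 404 characters left out ...]
 368.  57.]
side red_press 0.59 [275. 313. 104.  65.] [547. 238.  90.]
side silver_sample 0.77 [310. 281.  98.  55.] [544. 139.  90.]
side silver_sample 0.46 [276. 313. 105.  70.] [545. 237.  90.]
side silver_press 0.81 [310. 281.  94.  54.] [543. 141.  92.]
side silver_press 0.38 [337. 253.  86.  50.] [547.  42.  90.]
side turquoise_sample 0.97 [360. 231.  84.  48.] [546. -45.  92.]
side turquoise_press 0.68 [249. 274.  21.  16.] [682. 147.  51.]
side turquoise_press 0.67 [363. 231.  79.  46.] [541. -48.  92.]
side green_sample 0.58 [336. 253.  89.  50.] [549.  41.  90.]
side green_press 0.72 [339. 257.  86.  50.] [536.  52.  90.]
side green_press 0.56 [420. 304.  50.  44.] [381.   5.  12.]
```

View pics/top0.png

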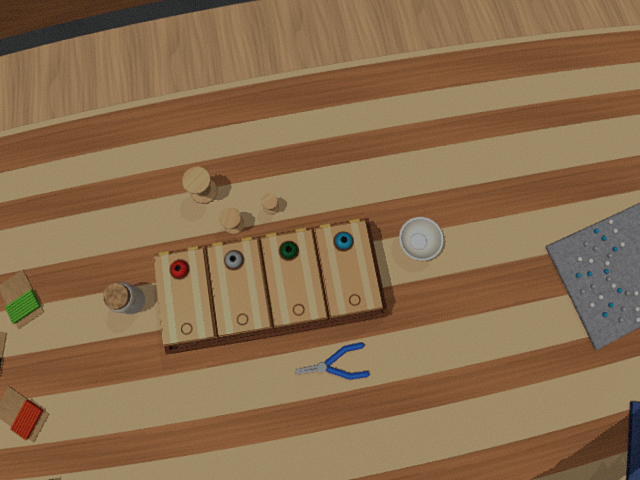

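View pics/side0.png

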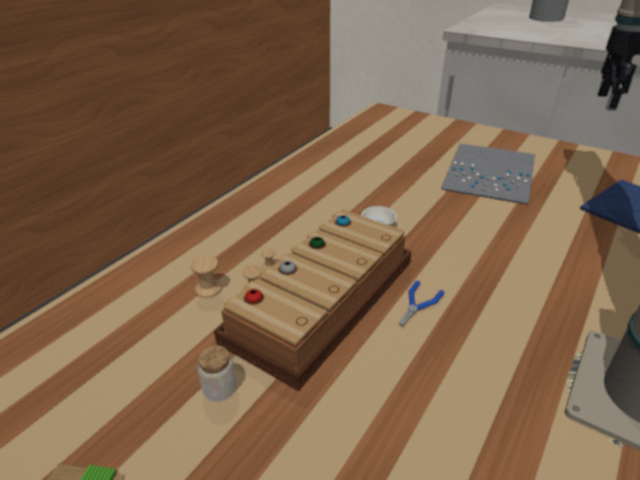

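Top picture: beads are red (179,268), silver (233,259), green (289,250) and turquoise (343,240). Their rings are at (187,328), (242,319), (298,310) and (355,300). The side view agrees: red is next to the jar, then silver, with rings at (301,321) and (334,289). The grey bead could be confused with green or turquoise, but its bright grey is distinct. I'll measure all the rings next.

Run:
```python
from h import *
P={"top":[("red",187,328,179,268),("silver",242,319,233,259),("green",298,310,289,250),("turq",355,300,343,240)],
"side":[("red",301,321,254,296),("silver",334,289,288,267),("green",362,262,317,242),("turq",386,238,343,220)]}
crops=[]
for n in P:
    p=ctrl.get_image(n)
    for c,u,v,a,b in P[n]:
        print(n,c,"ring z91",np.round(world(p,u,v,91),1),"depth",np.round(world(p,u,v),1),"bead",np.round(world(p,a,b,104),1),np.round(world(p,a,b),1))
    im=p["color"][:,:,::-1]
    im=im[215:355,145:385] if n=="top" else im[200:380,210:410]
    crops.append(cv2.resize(im,(600,290),interpolation=cv2.INTER_CUBIC))
cv2.imwrite("pics/crop1.png",np.vstack(crops))
s=ctrl.read_state();print(s["eef_pos"],s["tool_rot"])
```

```text
top red ring z91 [498.1 230.6  91. ] depth [498.1 230.9  90. ] bead [598.5 226.9 104. ] [598.6 227.  103.7]
top silver ring z91 [496.  137.1  91. ] depth [496.1 137.2  90.5] bead [596.4 134.2 104. ] [596.7 134.4 102.8]
top green ring z91 [493.4  42.7  91. ] depth [493.5  42.8  89.7] bead [593.8  39.  104. ] [593.8  39.  104. ]
top turq ring z91 [491.6 -53.8  91. ] depth [491.7 -53.9  90.1] bead [593.4 -53.5 104. ] [593.4 -53.5 103.8]
side red ring z91 [498.3 230.7  91. ] depth [497.8 231.2  91.7] bead [591.  235.8 104. ] [592.2 234.7 102.6]
side silver ring z91 [495.3 134.9  91. ] depth [495.  135.5  91.6] bead [589.7 141.6 104. ] [591.1 139.9 102.2]
side green ring z91 [492.3  41.3  91. ] depth [492.1  41.6  91.3] bead [588.9  48.4 104. ] [590.2  46.5 102.3]
side turq ring z91 [490.7 -52.8  91. ] depth [490.6 -52.6  91.2] bead [587.2 -45.5 104. ] [589.2 -48.8 101.5]
[ 225.87792023 -609.52329509  231.33047903] [ 3.14152967e+00 -5.60961737e-05  3.54841404e-01]
```

View pics/crop1.png

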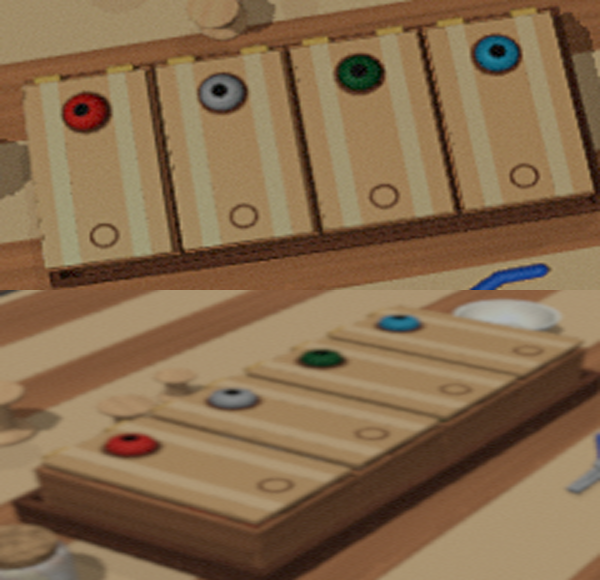

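Both views agree within 2 mm: red press is at (498,231,91) and silver press at (496,136,91). The heights and the 95 mm spacing check out, and the crop confirms red is the outer box with silver beside it. First I'll shut the fingers, turn the tool to yaw 0 and travel at z≈230.

```bash
python3 -m crank '[[[0,0,0,0,0,1],[0,0,0,0,0,1],[0,0,0,0,0,1],[0,0,0,0,0,0.4],[0.6,-0.97,0,0,0,0],[0.6,-0.97,0,0,0,0],[0.6,-0.97,0,0,0,0],[0.6,-0.97,0,0,0,0],[0.6,-0.97,0,0,0,0],[0.6,-0.97,0,0,0,0],[0.6,-0.97,0,0,0,0],[0.6,-0.97,0,0,0,0]]]' 1
```

```text
clock: 2.0
eef_pos: [373.0, -380.8, 229.7]
tool_rot: [3.132, 0.002, -0.038]
force: [0.7, 0.1, 0.1]
width: 0.1
```

```bash
python3 -m crank '[[[0.45,-1,0,0,0,-0.3],[0.45,-1,0,0,0,0],[0.45,-1,0,0,0,0],[0.45,-1,0,0,0,0],[0.45,-1,0,0,0,0],[0.45,-1,0,0,0,0],[0.45,-1,0,0,0,0],[0.45,-1,0,0,0,0],[0.2,-1,0,0,0,0],[0.1,-1,0,0,0,0],[0,-1,0,0,0,0],[0,-1,0,0,0,0]]]'
```

```text
clock: 3.0
eef_pos: [503.3, -2.3, 228.7]
tool_rot: [3.13, -0.009, -0.002]
force: [0.1, -0.0, -0.3]
width: 0.1
```

```bash
python3 -m crank '[[[0,-1,0,0,0,0],[0,-1,0,0,0,0],[0,-1,0,0,0,0],[0,-1,0,0,0,0],[0,-1,0,0,0,0],[0,-1,0,0,0,0],[0,-1,0,0,0,0],[-0.1,-0.4,0.8,0,0,0],[0,0,0.8,0,0,0],[0,0,0.8,0,0,0],[0,0,0.6,0,0,0],[0,0,0,0,0,0]]]'
```

```text
clock: 4.0
eef_pos: [502.3, 246.0, 136.9]
tool_rot: [-3.141, -0.021, 0.015]
force: [-1.2, 0.1, -0.7]
width: 0.1
```

Run:
```python
from h import *
s=ctrl.read_state();print(s["eef_pos"],s["tool_rot"],s["force"])
p=ctrl.get_image("top");w=ctrl.get_image("wrist")
t=cv2.resize(p["color"][240:360,140:300],(640,480),interpolation=2)
cv2.imwrite("pics/c2.png",cv2.resize(np.hstack([t,w["color"]])[:,:,::-1],(800,300)))
```

```text
[502.27292046 245.96989284 136.88002381] [-3.14094426 -0.02096014  0.01522159] [-1.24316582  0.07295633 -0.69031716]
```

View pics/c2.png

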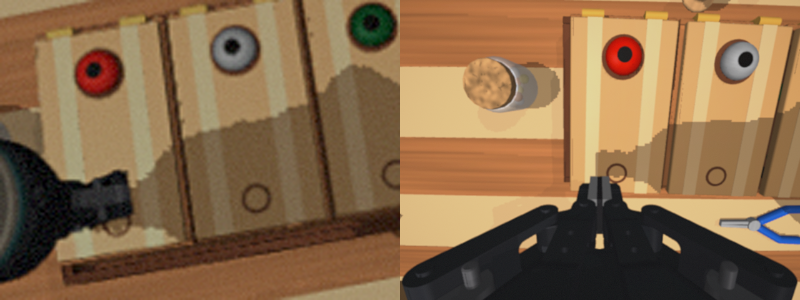

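The picture shows the shut fingertips over the red lid, about 15 mm to +y of its ring (wrist crop: ring (617,172), tips (600,185)). This agrees with the measured pose. I'll correct that and come down to about 13 mm above the lid.

```bash
python3 -m crank '[[[-0.13,0.5,0.5,0,-0.2,0],[0,0,0.5,0,0,0.1],[0,0,0,0,0,0],[0,0,0,0,0,0]]]'
```

```text
clock: 4.43
eef_pos: [505.6, 232.2, 115.2]
tool_rot: [-3.134, -0.014, 0.003]
force: [0.5, 0.6, 0.3]
width: 0.1
```

```bash
python3 -m crank '[[[-0.25,0.03,0.2,0,0,0],[0,0,0.2,0,0,0],[0,0,0,0,0,0],[0,0,0,0,0,0]]]'
```

```text
clock: 4.77
eef_pos: [499.8, 232.7, 106.5]
tool_rot: [-3.131, -0.02, 0.003]
force: [1.2, -0.9, -0.0]
width: -0.1
```

```bash
python3 -m crank '[[[0,0,0.2,0,0,0],[0,0,0.2,0,0,0],[0,0,0,0,0,0],[0,0,0,0,0,0]]]'
```

```text
clock: 5.1
eef_pos: [500.6, 233.7, 94.0]
tool_rot: [-3.13, -0.022, 0.004]
force: [-0.9, -0.3, -0.5]
width: -0.2
```

```bash
python3 -m crank '[[[-0.05,0,0.08,0,0,0],[0,0,0,0,0,0]]]'; python3 -c "
from cell import ctrl
s=ctrl.read_state();print(s['eef_pos'],s['force'])"
```

```text
clock: 5.27
eef_pos: [499.4, 233.8, 91.3]
tool_rot: [-3.13, -0.022, 0.004]
force: [-1.0, 0.5, 2.2]
width: 0.2
[499.37348948 233.83247503  91.33130811] [-0.95701193  0.45246606  2.17629465]
```

```bash
python3 -m crank '[[[0,0,0.08,0,0,0],[0,0,0.02,0,0,0]]]'
```

```text
clock: 5.43
eef_pos: [499.3, 233.8, 88.7]
tool_rot: [-3.13, -0.022, 0.004]
force: [-0.3, -0.9, 4.3]
width: -0.2
```

```bash
python3 -m crank '[[[0,0,0.06,0,0,0],[0,0,0.03,0,0,0]]]'
```

```text
clock: 5.6
eef_pos: [499.3, 233.8, 87.3]
tool_rot: [-3.13, -0.022, 0.004]
force: [-3.4, -1.3, 15.5]
width: -0.0
```

The force jumped to 15.5 N at z 87.3, which is 3.7 mm in, so the lid is on its stop and past the trip. I'll retreat straight up.

```bash
python3 -m crank '[[[0,0,-0.5,0,0,0],[0,0,-1,0,0,0],[0,0,-1,0,0,0],[0,0,-0.7,0,0,0],[0,0,0,0,0,0],[0,0.5,0,0,0,0],[0,1,0,0,0,0],[0,1,0,0,0,0],[0,0.5,0,0,0,0],[0,0,0,0,0,0]]]'
python3 - <<'E'
from h import *
p=ctrl.get_image("side")
K,R,t=p["camera_matrix"],p["R"],p["t"]
for c,u,v in[("red",301,321),("silver",334,289)]: print(c,world(p,u,v).round(1))
cv2.imwrite("pics/s3.png",cv2.resize(p["color"][180:400,190:430],(720,600))[:,:,::-1])
E
```

```text
clock: 6.43
eef_pos: [496.6, 142.0, 183.0]
tool_rot: [-3.129, -0.021, 0.01]
force: [-0.6, -0.3, 0.1]
width: 0.0
red [480.9 253.6 119.3]
silver [494.8 135.8  91.9]
```

View pics/s3.png

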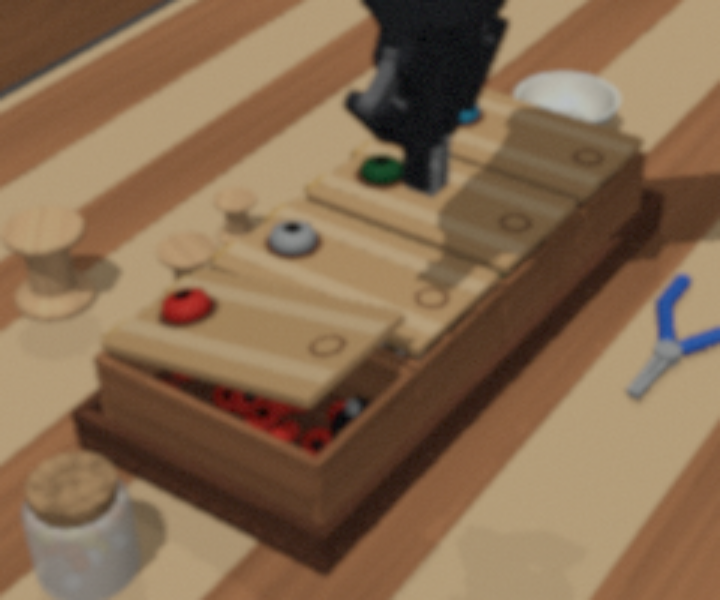

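Red has sprung ajar (lid raised, ring at (327,346) in the crop, z≈119) and the other lids are flat. For silver I'll turn the gripper so its wide side points away from the raised red lid. First I need to know which way joint 7 has room.

```bash
python3 -m crank '[[[0,0,0,0,0,1],[0,0,0,0,0,1],[0,0,0,0,0,0]]]'; python3 -c "
from cell import ctrl
s=ctrl.read_state();print(s['qpos'])"
```

```text
clock: 6.73
eef_pos: [496.1, 146.6, 181.4]
tool_rot: [-3.122, -0.015, -0.206]
force: [-0.0, 0.4, -0.1]
width: -0.2
[-0.41893035  0.50131618  0.12041442  1.96174966 -0.10948667  0.66152283
 -2.00440844]
```

```bash
python3 -m crank '[[[0,0,0,0,0,-1],[0,0,0,0,0,-1],[0,0,0,0,0,-1],[0,0,0,0,0,-1],[0,0,0,0,0,-1],[0,0,0,0,0,-1],[0,0,0,0,0,-1],[0,0,0,0,0,-1],[0,0,0,0,0,-1],[0,0,0,0,0,-1],[0,0,0,0,0,-1],[0,0,0,0,0,-1]]]';python3 -m crank '[[[0,0,0,0,0,-1],[0,0,0,0,0,-1],[0,0,0,0,0,-1],[0,0,0,0,0,-0.8],[0,0,0,0,0,0],[0,0,0,0,0,0]]]'
```

```text
clock: 7.73
eef_pos: [493.6, 166.8, 177.2]
tool_rot: [3.136, -0.029, 1.171]
force: [0.3, -0.6, 0.1]
width: -0.1
clock: 8.23
eef_pos: [492.4, 176.0, 175.7]
tool_rot: [3.126, -0.031, 1.618]
force: [0.9, 0.1, -0.6]
width: -0.1
```

```bash
python3 -m crank '[[[-0.5,0.05,0,0.1,-0.3,0],[-0.5,0.05,0.4,0,0,0],[-0.35,0.05,0.6,0,0,0],[0,0,0.5,0,0,0],[0,0,0,0,0,0],[0,0,0,0,0,0]]]'
```

```text
clock: 8.73
eef_pos: [500.2, 139.7, 129.3]
tool_rot: [3.133, -0.001, 1.618]
force: [-0.1, 0.0, 0.1]
width: 0.1
```

```bash
python3 -m crank '[[[-0.17,-0.12,0.4,0,0,0],[0,0,0.35,0,0,0],[0,0,0,0,0,0],[0,0,0,0,0,0]]]'
python3 - <<'E'
from h import *
p=ctrl.get_image("side");w=ctrl.get_image("wrist")
t=cv2.resize(p["color"][210:390,210:450],(640,480),interpolation=2)
cv2.imwrite("pics/c4.png",cv2.resize(np.hstack([t,w["color"]])[:,:,::-1],(800,300)))
E
```

```text
clock: 9.07
eef_pos: [498.6, 137.8, 108.2]
tool_rot: [3.129, -0.004, 1.619]
force: [0.6, 0.0, 0.8]
width: 0.0
```

View pics/c4.png

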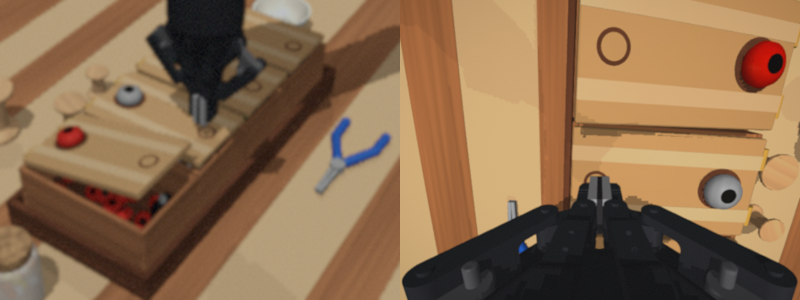

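The tips are over the silver ring (wrist crop (597,183), ring just behind), clear of the raised red lid, and there is room on both sides. Descending.

```bash
python3 -m crank '[[[-0.05,-0.07,0.2,0,0,0],[0,0,0.15,0,0,0],[0,0,0,0,0,0],[0,0,0,0,0,0]]]'
```

```text
clock: 9.5
eef_pos: [497.9, 137.2, 98.5]
tool_rot: [3.126, -0.005, 1.619]
force: [0.5, 0.1, -0.2]
width: 0.1
```

```bash
python3 -m crank '[[[0,-0.03,0.1,0,0,0],[0,0,0.1,0,0,0],[0,0,0,0,0,0]]]'
```

```text
clock: 9.75
eef_pos: [497.2, 137.2, 92.1]
tool_rot: [3.125, -0.005, 1.619]
force: [-0.1, 0.5, 0.4]
width: 0.2
```

```bash
python3 -m crank '[[[0,0,0.07,0,0,0],[0,0,0.05,0,0,0]]]'
```

```text
clock: 9.92
eef_pos: [497.3, 137.3, 88.6]
tool_rot: [3.125, -0.005, 1.619]
force: [-0.6, -0.2, 5.7]
width: 0.2
```

```bash
python3 -m crank '[[[0,0,0.06,0,0,0],[0,0,0.03,0,0,0]]]'
```

```text
clock: 10.08
eef_pos: [497.4, 137.3, 87.2]
tool_rot: [3.124, -0.004, 1.619]
force: [-4.7, -1.2, 18.7]
width: -0.2
```

The silver lid is on its stop (18.7 N, z 87.2). I'll retreat straight up, then towards the robot for a clear view.

```bash
python3 -m crank '[[[0,0,-0.5,0,0,0],[0,0,-1,0,0,0],[0,0,-1,0,0,0],[0,0,-1,0,0,0],[0,0,-1,0,0,0],[0,0,-0.5,0,0,0],[-0.7,0,0,0,0,0],[-1,0,0,0,0,0],[-1,0,0,0,0,0],[-1,0,0,0,0,0],[-1,0,0,0,0,0],[-1,0,0,0,0,0]]]';python3 -m crank '[[[-1,0,0,0,0,0],[-1,0,0,0,0,0],[-1,0,0,0,0,0],[-1,0,0,0,0,0],[-0.6,0,0,0,0,0],[0,0,0,0,0,0],[0,0,0,0,0,0]]]'
python3 - <<'E'
from h import *
p=ctrl.get_image("side");w=ctrl.get_image("top")
t=cv2.resize(p["color"][190:410,180:460],(640,480),interpolation=2)
w=cv2.resize(w["color"][150:400,90:460],(640,480),interpolation=2)
cv2.imwrite("pics/c5.png",cv2.resize(np.hstack([t,w])[:,:,::-1],(800,300)))
for c,u,v in[("red",299,306),("green",362,262),("turq",386,238)]: print(c,world(p,u,v).round(1))
E
```

```text
clock: 11.08
eef_pos: [505.1, -30.2, 244.3]
tool_rot: [3.119, -0.009, 1.638]
force: [0.4, 1.2, -0.5]
width: -0.1
clock: 11.67
eef_pos: [512.3, -184.4, 241.3]
tool_rot: [3.12, -0.005, 1.625]
force: [-0.3, 0.4, -0.5]
width: 0.2
red [501.9 229.4 121.1]
green [491.7  42.5  92. ]
turq [490.5 -52.3  91.4]
```

View pics/c5.png

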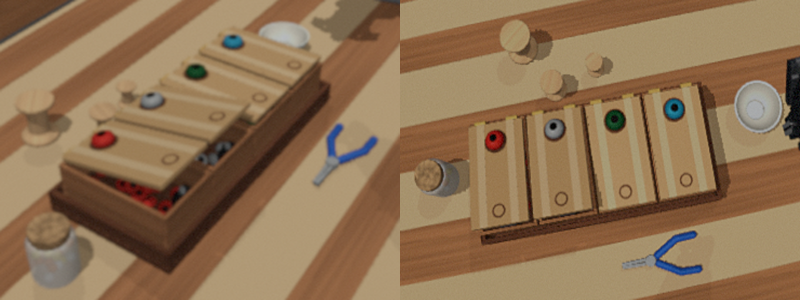

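The picture shows red and silver ajar (rings at (170,158) and (217,117) in the side crop, with beads visible inside). Green and turquoise are flat at 92 and 91 mm, the loose things have not moved, and the arm is clear.

```bash
python3 -c "
from cell import ctrl
print(ctrl.finish_job())"
```

```text
the job is handed in; nothing more can be done
None
```

The red and the silver box are both open. I pressed each lid once on its ring, red first and then silver, and let it spring ajar by itself.

- **Presses:** each lid went in about 3.7 mm, to its stop. That took 15.5 N on red and 18.7 N on silver at the stop, more than the 3.3–4.5 N that pressing in needs, so each press was firmer than the light touch you asked for.
- **Last check (side and top pictures):**
  - Red and silver are ajar. I measured the red ring at 121 mm; silver I judged by eye only.
  - Green and turquoise are still shut, with their lid tops at 92 and 91 mm.
  - The jar, bowl, pliers and spool look unmoved. I compared them by eye and did not measure them.
- **Hand-in:** the arm was clear of everything, at about 12 s on the clock. No check failed or disagreed.

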